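# Restock the kitchen wrap dispenser

## Task

Swing the dispenser's see-through cover up until it stands upright, then push each wrap refill lying about down into the bay of its own colour until both end clips have snapped over it. With all the refills clipped in, lower the cover to 30 degrees above level and leave it standing there by itself; do not knock over the salt shaker.

Things in the scene. Friction and masses are not known exactly. Their poses are not given: they have to be found in the camera images.
- salt_shaker: salt shaker with a grey top, 44 x 44 x 90 mm, a bystander; origin: centre of its underside, z up through it
- rack: wrap dispenser, fixed: dark metal base tray 200 x 268 mm, 8 mm thick, on a wooden board (top at z = 0.020, 16 mm rim at front and sides); carries four bays side by side (64 mm apart along its y) and the hinged cover. Origin: centre of the tray's underside. x points to its back, where two hinge posts (104 mm high, 273 mm apart) stand; y to its left
- cover_hinge (a point): centre of the cover's hinge line on the dispenser: 85 mm behind and 95 mm above the origin of rack; the hinge line runs along the dispenser's y
- cover_handle (a point): middle of the black bar of the cover's D handle: round bar 10 mm thick, 90 mm long, parallel to the hinge line and 190 mm from it; free gap of 35 mm between the bar and the front edge of the see-through panel (panel 150 x 248 x 4 mm, in the plane of hinge and bar)
- cover (a joint): angle of the cover in rad: 0 = level, lying forward over the bays; grows as the front edge swings up about the hinge line; pi/2 = upright, stop at 1.75. A friction hinge: stays where it is left; about 3 N at the handle moves it
- roll_blue: refill of silver foil, blue ends: case of square section 36 x 36 mm, 74 mm long; square blue plugs 38 x 38 x 6 mm (it lies on them with its axis 19 mm above the board); beyond each plug a pin 14 mm across, 17 mm long, chamfered end; 120 mm over the pins, about 0.15 kg. Origin: middle of the refill on its axis; x along the axis, ends alike. May be absent
- seat_blue (a point): where the middle of the blue refill (roll_blue) belongs, in the blue bay, 42 mm above the dispenser's underside; x along the seated refill's axis, z up. Pushed straight down here, the pin ends spread the two clips 3.5 mm each (8 to 16 N in all), the pins come to rest on the floors of the slots and the clips snap back over them; about 20 N upward frees it
- bay_blue: blue bay, fixed on the dispenser: blue plate 150 x 60 x 6 mm; at each end a blue upright (46.5 to 51.5 mm from the middle along x), 56 mm high, with an 18 mm wide U slot, flared at its mouth, for the pin; outside it a bent steel leaf-spring clip, 59 mm high. Origin: centre of the plate's underside, 34 mm below the seat; axes as the dispenser's
- roll_red: refill of brown baking paper, red ends: case of square section 36 x 36 mm, 74 mm long; square red plugs 38 x 38 x 6 mm (it lies on them with its axis 19 mm above the board); beyond each plug a pin 14 mm across, 17 mm long, chamfered end; 120 mm over the pins, about 0.15 kg. Origin: middle of the refill on its axis; x along the axis, ends alike. May be absent
- seat_red (a point): where the middle of the red refill (roll_red) belongs, in the red bay, 42 mm above the dispenser's underside; x along the seated refill's axis, z up. Pushed straight down here, the pin ends spread the two clips 3.5 mm each (8 to 16 N in all), the pins come to rest on the floors of the slots and the clips snap back over them; about 20 N upward frees it
- bay_red: red bay, fixed on the dispenser: red plate 150 x 60 x 6 mm; at each end a red upright (46.5 to 51.5 mm from the middle along x), 56 mm high, with an 18 mm wide U slot, flared at its mouth, for the pin; outside it a bent steel leaf-spring clip, 59 mm high. Origin: centre of the plate's underside, 34 mm below the seat; axes as the dispenser's
- roll_yellow: refill of white film, yellow ends: case of square section 36 x 36 mm, 74 mm long; square yellow plugs 38 x 38 x 6 mm (it lies on them with its axis 19 mm above the board); beyond each plug a pin 14 mm across, 17 mm long, chamfered end; 120 mm over the pins, about 0.15 kg. Origin: middle of the refill on its axis; x along the axis, ends alike. May be absent
- seat_yellow (a point): where the middle of the yellow refill (roll_yellow) belongs, in the yellow bay, 42 mm above the dispenser's underside; x along the seated refill's axis, z up. Pushed straight down here, the pin ends spread the two clips 3.5 mm each (8 to 16 N in all), the pins come to rest on the floors of the slots and the clips snap back over them; about 20 N upward frees it
- bay_yellow: yellow bay, fixed on the dispenser: yellow plate 150 x 60 x 6 mm; at each end a yellow upright (46.5 to 51.5 mm from the middle along x), 56 mm high, with an 18 mm wide U slot, flared at its mouth, for the pin; outside it a bent steel leaf-spring clip, 59 mm high. Origin: centre of the plate's underside, 34 mm below the seat; axes as the dispenser's
- roll_green: refill of grey liner bags, green ends: case of square section 36 x 36 mm, 74 mm long; square green plugs 38 x 38 x 6 mm (it lies on them with its axis 19 mm above the board); beyond each plug a pin 14 mm across, 17 mm long, chamfered end; 120 mm over the pins, about 0.15 kg. Origin: middle of the refill on its axis; x along the axis, ends alike. May be absent
- seat_green (a point): where the middle of the green refill (roll_green) belongs, in the green bay, 42 mm above the dispenser's underside; x along the seated refill's axis, z up. Pushed straight down here, the pin ends spread the two clips 3.5 mm each (8 to 16 N in all), the pins come to rest on the floors of the slots and the clips snap back over them; about 20 N upward frees it
- bay_green: green bay, fixed on the dispenser: green plate 150 x 60 x 6 mm; at each end a green upright (46.5 to 51.5 mm from the middle along x), 56 mm high, with an 18 mm wide U slot, flared at its mouth, for the pin; outside it a bent steel leaf-spring clip, 59 mm high. Origin: centre of the plate's underside, 34 mm below the seat; axes as the dispenser's

How it is judged:
By the outcome, as a careful person would: the job done as asked, in the order asked, and still so for the second after the job is handed in, with the robot touching nothing.
Of roll_blue, roll_red, roll_yellow, roll_green only 3 to 4 are there at a start; the rules pass over those that are not, and their reading is None.
At some moment in a run one of roll_blue, roll_red, roll_yellow, roll_green may be knocked a few centimetres aside while the robot is not near it.
Once in a run the grip may slacken for a moment while it holds something.
It also fails if it takes over 208 s, if anything falls off the work surface, if the arm or the gripper's body presses on something with over 40 N, if the wrist force passes 120 N, or if a joint passes its speed limit or range.

## Robot

A 7-joint arm with a two-finger parallel gripper is mounted at the origin on a cart in front of the work surface, level with it; the furniture and walls round the work are solid. World frame = base frame: x ahead of the robot, y to its left, z up, the work surface at z = 0. Lengths are in mm, angles in rad, forces in N, time in s.
With the tool pointing down it reaches from about 400 to 850 mm from the base axis. Payload 6.9 kg.
Tool frame: the origin (TCP) lies midway between the tips of the shut fingers; the grasp point (between the pads) lies 19 mm behind it; z points along the fingers, y is the line along which they close (so a half turn about z gives the same grasp; the last joint's range is limited). The gripper opens to 85 mm and grips with 20 to 120 N. Pads are 22 mm wide; open, the fingers measure 114 mm over their backs; the gripper's body (76 mm by 85 mm) begins 54 mm behind the grasp point. The pads swing forward as they close: fully open they stand 13 mm farther back than shut.
Start: joints at [1.264, 0.507, -0.238, 1.5, 0.126, 1.149, -0.155], TCP at [250.705, -572.502, 231.275] pointing down, gripper open.
Joint ranges: [-3.08, 3.08], [-0.24, 2.05], [-1.43, 1.35], [0, 2.5], [-1.52, 4.66], [0.17, 1.96], [-2.89, 2.89]. Speed limits (rad/s): [2.39, 2.39, 3.14, 3.14, 3.14, 3.14, 3.14].

## Interface

Orientations are given as a rotation vector (axis times angle).
In Python, from plant import robot, imaging gives the robot as it stands.
- The arm moves only by the tool jog_arm, never from a script. Its argument "motion" is a list of rows, each a list of 4 numbers: the shift along the tool's x, y, z in m, then the turn about the tool's z in degrees. A call has 1 to 12 rows; each row shifts and turns the commanded pose from where the row before left it, along the tool's axes as they then stand; what a row does not reach is not made up. A row lasts 1/8 s, in which the tool goes at most 62.5 mm and 10.7 degrees, less where a joint would pass 70% of its speed; a pose out of reach is approached as far as the arm can. A call with a gripper value outside its range is refused whole. "claw" is the opening, from 0 (shut) to 1 (fully open), set as the call begins (left out, the last holds). The fingers move at their own pace and stop on an object; "newtons" is the grip in N (left out, the last holds). Time passes only in rows, so rows that do not move let the fingers close. It gives the time, the measured TCP pose, the force, the opening and the grip force at its end, in the units of the state.
- robot.get_obs(): the state, without advancing time (a new reading comes with each control period).
- imaging.get_image(name): name is "scene" or "top" or "wrist"; returns the picture (384x512x3 uint8, blue, green, red); there is no depth.
- imaging.calibration(name): a dict with "fx", "fy", "cx", "cy" (pixels), "xyz" and "attitude" of the camera in the world; the wrist camera has in their place "hand_eye" (4x4, takes a point from camera to tool coordinates, whose origin is the TCP and whose axes are the flange's). Camera axes: x right, y down, z forward; pixel columns grow to the right and rows downward; lengths in mm; the calibration is good to about 2 mm. The wrist camera is an equidistant fisheye: a pixel r from the principal point sees the ray r / f radians off the axis. A picture is of the moment at which its call begins: read the wrist's pose just before it. calibration takes no time and is no camera call.
- robot.close_job(): hands the job in; it is judged then, once.
The state is a dict: "clock": time; "joint_positions": joint angles; "joint_vel": joint speeds; "joint_torque": joint torques, N m; "eef_pos": TCP position; "eef_rot": TCP orientation; "force": force on the tool from outside, world axes, zero at the start; "torque": the same for the moment, N m; "grip_width": opening from 0.0 (shut) to 1.0 (fully open); "gripper_force": force on a finger pad.
Only numpy, scipy, OpenCV 4.12 (cv2) and the standard library are available. Lean on these libraries where they do the work, as an engineer would, in place of code of your own. Each camera call takes 0.05 s, during which the arm holds its last target. There are 200 camera calls.

## Working session

There is one attempt and no reset: what is moved stays moved. The work goes in short steps, Python scripts to look and compute and a tool call to move; the robot and the scene stay as the last step left them, time stands still between calls to the robot, and variables do not carry over. Pictures are saved under pics/ and viewed, at most 14 in all, crops included, and the job is handed in when it is done.

Besides the shell and the picture viewer there is one more tool, called after ">>>" as name([rows], argument=value, ...), one row to a line, values as JSON. jog_arm: Moves the arm, as the interface text tells. Its arguments: {"type":"object","properties":{"motion":{"type":"array","items":{"type":"array","items":{"type":"number"}}},"claw":{"type":"number"},"newtons":{"type":"number"}},"required":["motion"]}

```bash
ls; mkdir -p pics; python3 - <<'E'
from plant import robot, imaging
import cv2
for n in("scene","top"):
    cv2.imwrite(f"pics/{n}0.png",imaging.get_image(n)); print(imaging.calibration(n))
print(imaging.calibration("wrist"))
print(robot.get_obs())
E
```

```text
pics
{'fx': 410.4640782224573, 'fy': 410.4640782224573, 'cx': 248.4212607578199, 'cy': 188.6496124685423, 'xyz': array([ 69.47270038, 256.23575735, 775.38149554]), 'attitude': array([-1.32532861,  2.29165963, -0.89315391])}
{'fx': 367.6050838417097, 'fy': 367.6050838417097, 'cx': 256.63171453580094, 'cy': 187.04406312080405, 'xyz': array([ 466.21043977,  -43.97414651, 1158.53184685]), 'attitude': array([-2.15499611,  2.15697079, -0.14986298])}
{'fx': 297.3186396354542, 'fy': 297.3186396354542, 'cx': 254.76220949401952, 'cy': 189.11231470068074, 'hand_eye': array([[-4.93953904e-04, -9.53426607e-01, -3.01624703e-01,
         7.79952269e+01],
       [ 9.99999855e-01, -4.06661645e-04, -3.52198605e-04,
        -1.41607953e+00],
       [ 2.13136323e-04, -3.01624833e-01,  9.53426670e-01,
        -1.43743003e+02],
       [ 0.00000000e+00,  0.00000000e+00,  0.00000000e+00,
         1.00000000e+00]])}
{'clock': 0.1, 'joint_positions': array([ 1.26352192,  0.50824463, -0.23755316,  1.50103412,  0.1256862 ,
        1.14886439, -0.15482715]), 'joint_vel': array([ 0.00032456, -0.00197618, -0.00167587, -0.00251478,  0.00027402,
       -0.00036725, -0.00118677]), 'joint_torque': array([-4.43772267e-03, -6.21830750e+01, -2.19399534e+00, -2.50201678e+01,
        1.26634483e-02,  7.90354097e-03,  5.35468723e-05]), 'eef_pos': array([ 250.49373084, -572.12683277,  230.52257424]), 'eef_rot': array([-3.07342404e+00, -6.43474658e-01,  5.05789427e-04]), 'force': array([ 0.76132971, -0.5577549 ,  0.29372155]), 'torque': array([-0.03064023,  0.01082369,  0.04801644]), 'gripper_force': 0.0, 'grip_width': 0.9997037250093026}
```

View pics/scene0.png

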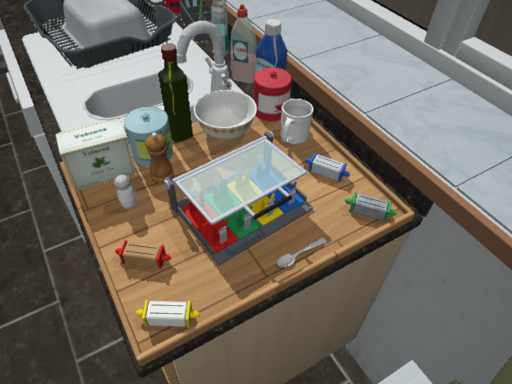

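View pics/top0.png

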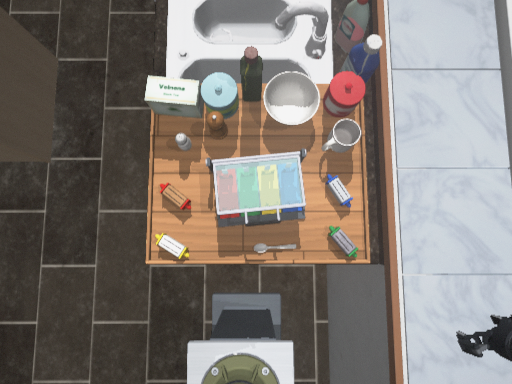

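```bash
cat > h.py <<'E'
from plant import robot, imaging
import cv2, numpy as np
from scipy.spatial.transform import Rotation as R
def cam(n,obs=None):
    c=imaging.calibration(n)
    if n=="wrist":
        H=c["hand_eye"]; Rt=R.from_rotvec(obs["eef_rot"]).as_matrix()
        return c,Rt@H[:3,:3],obs["eef_pos"]+Rt@H[:3,3]
    return c,R.from_rotvec(c["attitude"]).as_matrix(),c["xyz"]
def ray(n,uv,obs=None):
    c,Rm,t=cam(n,obs); uv=np.atleast_2d(uv).astype(float)
    x=(uv[:,0]-c["cx"])/c["fx"]; y=(uv[:,1]-c["cy"])/c["fy"]
    if n=="wrist":
        r=np.hypot(x,y)+1e-12; d=np.c_[x/r*np.sin(r),y/r*np.sin(r),np.cos(r)]
    else: d=np.c_[x,y,np.ones_like(x)]
    return t,d@Rm.T
def onz(n,uv,z,obs=None):
    t,d=ray(n,uv,obs); return t+d*((z-t[2])/d[:,2])[:,None]
def proj(n,P,obs=None):
    c,Rm,t=cam(n,obs); p=(np.atleast_2d(P)-t)@Rm
    if n=="wrist":
        r=np.hypot(p[:,0],p[:,1])+1e-12; th=np.arctan2(r,p[:,2]); s=th/r
        return np.c_[c["cx"]+c["fx"]*p[:,0]*s,c["cy"]+c["fy"]*p[:,1]*s]
    return np.c_[c["cx"]+c["fx"]*p[:,0]/p[:,2],c["cy"]+c["fy"]*p[:,1]/p[:,2]]
HUE=dict(red=[(0,8),(172,180)],yellow=[(22,34)],green=[(45,80)],blue=[(100,125)])
def mask(img,col,smin=140,vmin=60):
    h=cv2.cvtColor(img,cv2.COLOR_BGR2HSV); m=np.zeros(h.shape[:2],np.uint8)
    for a,b in HUE[col]: m|=cv2.inRange(h,(a,smin,vmin),(b,255,255))
    return m
def blobs(m,amin=8):
    n,l,s,c=cv2.connectedComponentsWithStats(m); 
    return [(s[i,4],c[i].round(1),s[i,:4]) for i in range(1,n) if s[i,4]>=amin]
E
python3 - <<'E'
from h import *
for n in("top","scene"):
    im=cv2.imread(f"pics/{n}0.png")
    for c in HUE:
        print(n,c,[(int(a),tuple(map(float,p)),onz(n,p,39)[0,:2].round().tolist()) for a,p,_ in blobs(mask(im,c))])
a=cv2.resize(cv2.imread("pics/top0.png")[135:235,195:320],None,fx=6,fy=6,interpolation=2)
cv2.imwrite("pics/c1.png",a)
E
```

```text
top red [(866, (347.3, 88.0), [934.0, -341.0]), (46, (163.1, 186.7), [616.0, 236.0]), (75, (185.9, 204.8), [561.0, 164.0]), (55, (229.0, 215.6), [528.0, 33.0])]
top yellow [(39, (268.5, 211.5), [540.0, -87.0]), (44, (158.3, 237.2), [463.0, 245.0]), (60, (184.0, 253.3), [415.0, 167.0])]
top green []
top blue [(29, (330.4, 177.9), [644.0, -279.0]), (15, (346.8, 201.1), [572.0, -327.0]), (14, (299.3, 208.5), [549.0, -181.0])]
scene red [(123, (172.9, 5.5), [1647.0, -324.0]), (83, (241.6, 11.9), [1466.0, -539.0]), (941, (271.4, 82.1), [996.0, -380.0]), (18, (278.4, 107.2), [875.0, -329.0]), (166, (268.0, 116.3), [854.0, -279.0]), (953, (208.7, 228.1), [580.0, 48.0]), (98, (121.1, 251.4), [617.0, 236.0]), (175, (161.9, 256.8), [562.0, 166.0])]
scene yellow [(53, (169.4, 69.7), [1217.0, -127.0]), (42, (171.8, 95.2), [1083.0, -78.0]), (44, (144.0, 151.3), [888.0, 84.0]), (201, (260.7, 204.0), [583.0, -89.0]), (190, (269.7, 216.2), [542.0, -88.0]), (138, (142.8, 312.6), [464.0, 245.0]), (179, (190.5, 314.2), [416.0, 168.0])]
scene green [(11, (97.6, 161.5), [909.0, 200.0]), (58, (351.3, 201.6), [484.0, -279.0]), (69, (388.9, 211.8), [416.0, -335.0]), (462, (241.3, 223.9), [555.0, -21.0])]
scene blue [(375, (266.1, 49.4), [1175.0, -472.0]), (248, (280.6, 52.8), [1131.0, -504.0]), (57, (310.2, 160.7), [644.0, -276.0]), (66, (342.8, 172.7), [569.0, -322.0]), (52, (288.6, 187.4), [594.0, -175.0]), (84, (278.3, 195.9), [584.0, -139.0]), (9, (269.4, 194.7), [597.0, -122.0]), (193, (291.4, 203.6), [548.0, -152.0])]
```

View pics/c1.png

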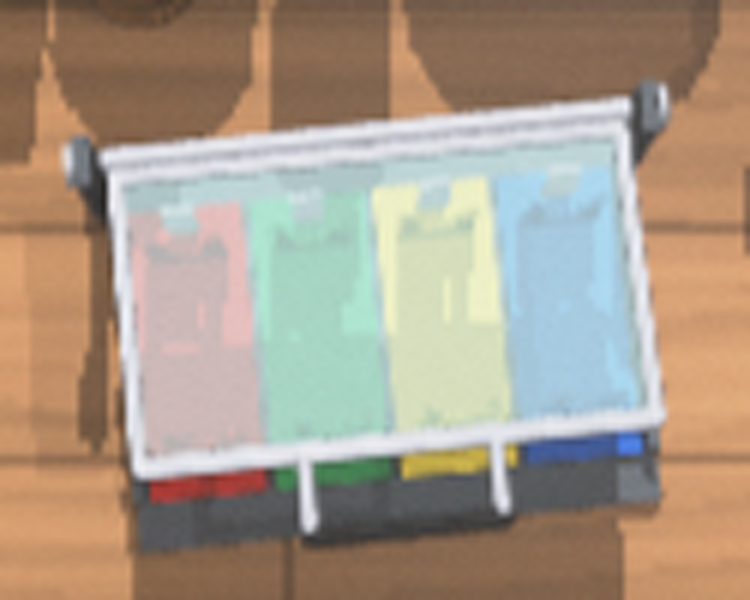

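```bash
python3 - <<'E'
from h import *
f=onz("top",[(218,226.7),(304.7,218.3)],28); p=onz("top",[(208.3,161.7),(304.2,151.3)],122)
print(f.round(1),p.round(1))
for a in (f,p):
    d=a[0]-a[1]; print(np.linalg.norm(d),np.degrees(np.arctan2(-d[0],d[1])))
yaw=np.arctan2(-(p[0]-p[1])[0],(p[0]-p[1])[1]); ex=np.array([np.cos(yaw),np.sin(yaw)])
print("origin from post",p.mean(0)[:2]-85*ex,"from front",f.mean(0)[:2]+100*ex)
for z in (110,130,150,170): print(z,onz("top",(263,223.3),z)[0].round(1))
im=cv2.imread("pics/scene0.png")
cv2.imwrite("pics/c2.png",cv2.resize(im[125:265,160:320],None,fx=4,fy=4,interpolation=2))
E
```

```text
[[ 494.4   66.8   28. ]
 [ 519.8 -198.9   28. ]] [[ 677.5   87.7  122. ]
 [ 708.1 -188.2  122. ]]
266.9178466376107 5.446869799399562
277.57315559806733 6.315527757724225
origin from post [608.32605173 -59.59618888] from front [606.48244168 -55.07424347]
110 [501.8 -68.9 110. ]
130 [501.1 -68.4 130. ]
150 [500.5 -67.9 150. ]
170 [499.8 -67.4 170. ]
```

View pics/c2.png

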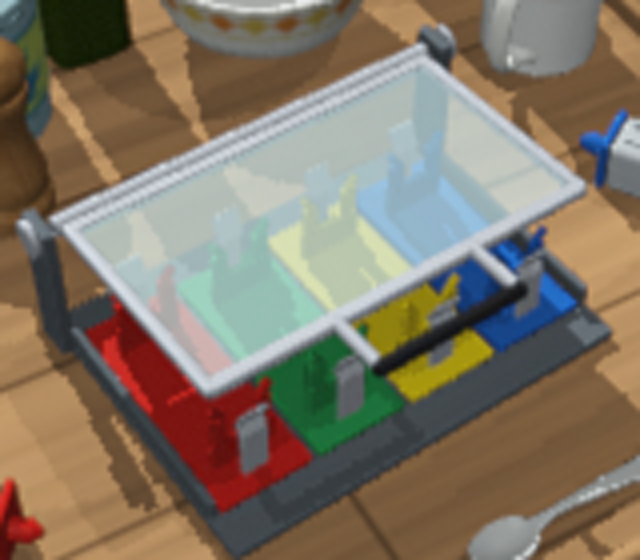

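```bash
python3 - <<'E'
from h import *
t1,d1=ray("scene",(272.5,207.5));t2,d2=ray("top",(263,223.3))
A=np.c_[d1[0],-d2[0]];s=np.linalg.lstsq(A,t2-t1,rcond=None)[0]
print(t1+s[0]*d1[0],t2+s[1]*d2[0])
for n,l in(("scene",[(28+0,0)]),): pass
o=np.array([607.3,-57.3]);y=np.radians(5.9)
for k in range(4):
  b=[96,32,-32,-96][k]; print(o+b*np.array([-np.sin(y),np.cos(y)]))
o_=robot.get_obs();print(R.from_rotvec(o_["eef_rot"]).as_matrix().round(3))
E
```

```text
[503.7208766  -65.35952496 123.93047957] [501.35605209 -68.54314976 123.92574857]
[597.43191647  38.19147044]
[604.01063882 -25.46950985]
[610.58936118 -89.13049015]
[ 617.16808353 -152.79147044]
[[ 0.916  0.401 -0.001]
 [ 0.401 -0.916  0.001]
 [-0.    -0.002 -1.   ]]
```

>>> jog_arm([
  [0.036, -0.03, 0, 0],
  [0.036, -0.03, 0, 0],
  [0.036, -0.03, 0, 0],
  [0.036, -0.03, 0, 0],
  [0.036, -0.03, 0, 0],
  [0.036, -0.03, 0, 0],
  [0.036, -0.03, 0, 0],
  [0.036, -0.03, 0, 0],
  [0.036, -0.03, 0, 0],
  [0.036, -0.03, 0, 0],
  [0.036, -0.03, 0, 0],
  [0.036, -0.03, 0, 0],
], claw=1, newtons=20)

```text
clock: 1.6
eef_pos: [502.3, -68.1, 231.1]
eef_rot: [-3.075, -0.643, 0.001]
force: [0.1, -0.8, 0.5]
grip_width: 0.999
gripper_force: 0.0
```

```bash
cat >> h.py <<'E'
def yaw(o): 
    M=R.from_rotvec(o["eef_rot"]).as_matrix(); return np.degrees(np.arctan2(M[1,0],M[0,0]))
def st():
    o=robot.get_obs(); print("t",round(o["clock"],2),"pos",o["eef_pos"].round(1),"yaw",yaw(o).round(1),"j",o["joint_positions"].round(2),"F",o["force"].round(1),"g",round(o["grip_width"],3)); return o
def totool(o,dxyz):
    return (R.from_rotvec(o["eef_rot"]).as_matrix().T@np.array(dxyz)).round(1)
E
python3 -c "
from h import *
o=st(); M=R.from_rotvec(o['eef_rot']).as_matrix(); print(M.round(4))"
```

```text
t 1.6 pos [502.3 -68.1 231.1] yaw 23.6 j [ 0.38  0.34 -0.41  1.8   0.16  1.03 -1.24] F [ 0.1 -0.8  0.5] g 0.999
[[ 9.161e-01  4.010e-01 -4.000e-04]
 [ 4.010e-01 -9.161e-01 -0.000e+00]
 [-4.000e-04 -1.000e-04 -1.000e+00]]
```

>>> jog_arm([
  [0, 0, 0, -10.3],
  [0, 0, 0, -10.3],
  [0, 0, 0, -10.3],
  [0, 0, 0, -10.3],
  [0, 0, 0, -10.3],
  [0, 0, 0, -10.3],
  [0, 0, 0, -10.5],
  [0, 0, 0.01, 0],
  [0, 0, 0.02, 0],
  [0, 0, 0.01, 0],
])

```text
clock: 2.85
eef_pos: [501.2, -69.6, 189.8]
eef_rot: [-2.106, -2.329, 0.002]
force: [0.2, 0.2, -0.2]
grip_width: 1.001
gripper_force: 0.0
```

```bash
python3 - <<'E'
from h import *
o=st(); im=imaging.get_image("wrist"); cv2.imwrite("pics/w1.png",im)
E
```

```text
t 2.85 pos [501.2 -69.6 189.8] yaw 95.7 j [ 0.57  0.42 -0.69  1.87  0.32  0.97 -0.16] F [ 0.2  0.2 -0.2] g 1.001
```

View pics/w1.png

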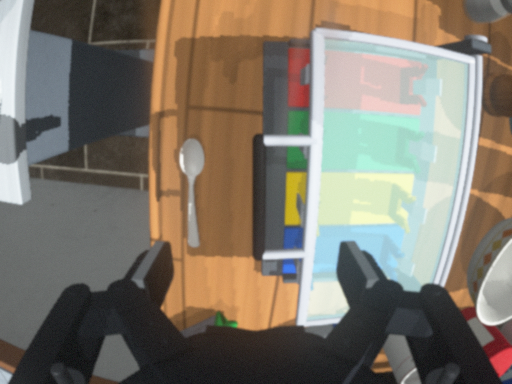

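```bash
python3 - <<'E'
from h import *
o=st(); im=cv2.imread("pics/w1.png")
for p in [(258,140),(258,198),(257,255),(314,90),(308,220)]: print(p,onz("wrist",p,124,o)[0].round(1))
p=onz("wrist",(258,198),124,o)[0]; print(totool(o,p-o["eef_pos"]))
E
```

```text
t 2.9 pos [500.9 -69.5 189.1] yaw 95.8 j [ 0.57  0.43 -0.69  1.87  0.33  0.97 -0.16] F [-0.4 -0.8 -0.7] g 0.998
(258, 140) [498.3 -20.3 124. ]
(258, 198) [502.7 -63.4 124. ]
(257, 255) [ 507. -112.  124.]
(314, 90) [533.5  19.7 124. ]
(308, 220) [543.1 -77.5 124. ]
[ 5.8  2.6 65.1]
```

>>> jog_arm([
  [0, 0, 0, 0],
  [0, 0, 0, 0],
  [0, 0, 0, 0],
  [0, 0, 0, 0],
], claw=0.35)

```text
clock: 3.4
eef_pos: [502.2, -69.5, 191.6]
eef_rot: [2.103, 2.333, 0.0]
force: [-0.8, -0.8, -0.4]
grip_width: 0.348
gripper_force: 0.0
```

>>> jog_arm([
  [0, 0, 0.012, 0],
  [0, 0, 0.018, 0],
  [0, 0, 0.018, 0],
  [0, 0, 0.018, 0],
  [0, 0, 0.012, 0],
  [0, 0, 0.004, 0],
  [0, 0, 0, 0],
])

```text
clock: 4.28
eef_pos: [502.1, -69.4, 109.3]
eef_rot: [-2.103, -2.334, -0.0]
force: [-0.4, 0.2, 0.6]
grip_width: 0.347
gripper_force: 0.0
```

>>> jog_arm([
  [0, 0, 0, 0],
  [0, 0, 0, 0],
  [0, 0, 0, 0],
  [0, 0, 0, 0],
], claw=0, newtons=30)

```text
clock: 4.78
eef_pos: [503.9, -69.2, 110.2]
eef_rot: [2.101, 2.332, 0.005]
force: [5.5, -0.4, -0.2]
grip_width: 0.103
gripper_force: 29.8
```

```bash
python3 - <<'E'
from h import *
o=st(); 
th0=np.radians(2.7)
# waypoints along arc, tool frame increments, tool y = rack x dir
M=R.from_rotvec(o["eef_rot"]).as_matrix(); print(M.round(3))
th=th0+np.radians(np.linspace(0,87.5,23)); r=190
hx=-r*np.cos(th); hz=r*np.sin(th)
for a,b,c in zip(np.diff(hx),np.diff(hz),th[1:]): print(np.degrees(c).round(),a.round(1),b.round(1),end=" | ")
E
```

```text
t 4.78 pos [503.9 -69.2 110.2] yaw 95.9 j [ 0.52  0.52 -0.63  1.97  0.43  0.78 -0.26] F [ 5.5 -0.4 -0.2] g 0.103
[[-0.104  0.995  0.004]
 [ 0.995  0.104  0.   ]
 [-0.     0.004 -1.   ]]
7.0 1.1 13.1 | 11.0 2.0 13.0 | 15.0 2.9 12.9 | 19.0 3.8 12.6 | 23.0 4.6 12.3 | 27.0 5.5 12.0 | 31.0 6.3 11.6 | 35.0 7.1 11.1 | 38.0 7.8 10.6 | 42.0 8.6 10.0 | 46.0 9.2 9.4 | 50.0 9.9 8.7 | 54.0 10.4 8.0 | 58.0 11.0 7.3 | 62.0 11.5 6.5 | 66.0 11.9 5.7 | 70.0 12.3 4.9 | 74.0 12.6 4.0 | 78.0 12.8 3.1 | 82.0 13.0 2.2 | 86.0 13.1 1.3 | 90.0 13.2 0.4 |
```

>>> jog_arm([
  [0, 0.001, -0.013, 0],
  [0, 0.002, -0.013, 0],
  [0, 0.003, -0.013, 0],
  [0, 0.004, -0.0125, 0],
  [0, 0.0045, -0.0125, 0],
  [0, 0.0055, -0.012, 0],
  [0, 0.0065, -0.0115, 0],
  [0, 0.007, -0.011, 0],
  [0, 0.008, -0.0105, 0],
  [0, 0.0085, -0.01, 0],
  [0, 0.0095, -0.0095, 0],
  [0, 0.0095, -0.0085, 0],
])

```text
clock: 6.28
eef_pos: [571.4, -62.5, 245.2]
eef_rot: [-2.103, -2.333, -0.001]
force: [9.6, 0.5, -16.4]
grip_width: 0.102
gripper_force: 28.9
```

>>> jog_arm([
  [0, 0.0105, -0.008, 0],
  [0, 0.011, -0.0075, 0],
  [0, 0.0115, -0.0065, 0],
  [0, 0.012, -0.0055, 0],
  [0, 0.0125, -0.005, 0],
  [0, 0.0125, -0.004, 0],
  [0, 0.013, -0.003, 0],
  [0, 0.013, -0.0025, 0],
  [0, 0.013, -0.0015, 0],
  [0, 0.013, -0.0005, 0],
  [0, 0, 0, 0],
  [0, 0, 0, 0],
])

```text
clock: 7.78
eef_pos: [691.9, -50.5, 290.5]
eef_rot: [2.104, 2.332, -0.001]
force: [1.7, -2.6, 2.9]
grip_width: 0.104
gripper_force: 30.2
```

```bash
python3 - <<'E'
from h import *
o=st(); cv2.imwrite("pics/s2.png",imaging.get_image("scene"))
E
```

```text
t 7.78 pos [691.9 -50.5 290.5] yaw 95.9 j [ 0.36  0.64 -0.66  1.18  0.38  1.44 -0.15] F [ 1.7 -2.6  2.9] g 0.104
```

View pics/s2.png

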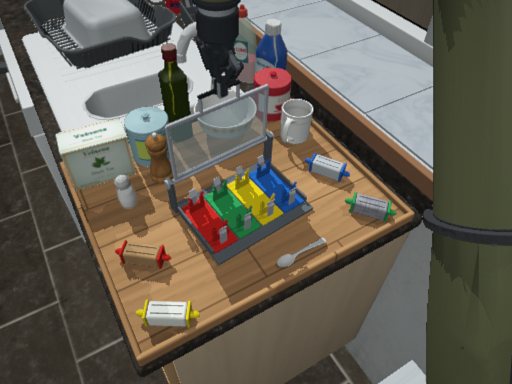

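>>> jog_arm([
  [0, 0, 0, 0],
  [0, 0, 0, 0],
  [0, 0, 0, 0],
  [0, 0, -0.02, 0],
  [0, 0, -0.03, 0],
  [0, -0.02, -0.02, 0],
  [0, -0.04, 0, 0],
  [0, -0.04, 0, 0],
], claw=0.35)

```text
clock: 8.82
eef_pos: [591.4, -59.7, 360.2]
eef_rot: [-2.103, -2.334, -0.0]
force: [0.5, 0.9, 0.4]
grip_width: 0.348
gripper_force: 0.0
```

>>> jog_arm([
  [0, 0, 0, -10],
  [0, 0, 0, -10],
  [0, 0, 0, -10],
  [0, 0, 0, -10],
  [0, 0, 0, -10],
  [0, 0, 0, -10],
  [0, 0, 0, -10],
  [0, 0, 0, -10],
  [0, 0, 0, -10],
  [0, 0, 0, 0],
], claw=1)

```text
clock: 10.07
eef_pos: [592.4, -60.0, 360.1]
eef_rot: [0.162, -3.137, -0.001]
force: [-0.8, -1.1, -0.5]
grip_width: 0.993
gripper_force: 0.0
```

```bash
python3 - <<'E'
from h import *
o=st(); cv2.imwrite("pics/w2.png",imaging.get_image("wrist"));cv2.imwrite("pics/top2.png",imaging.get_image("top"))
E
```

```text
t 10.07 pos [592.4 -60.  360.1] yaw -174.1 j [ 0.66  0.55 -1.1   1.33  0.48  1.54  1.29] F [-0.8 -1.1 -0.5] g 0.993
```

View pics/w2.png

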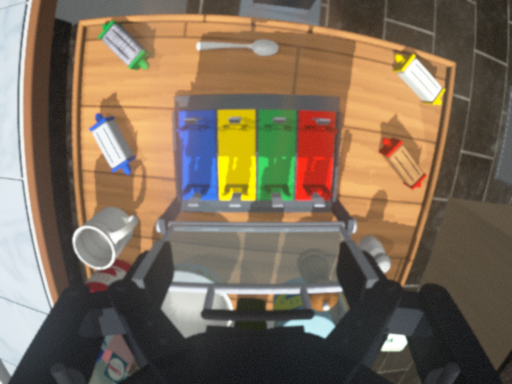

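```bash
cat > rack.py <<'E'
from h import *
def rackfit(im,o,o0=(607.3,-57.3),yw=5.9):
    y=np.radians(yw); Q=np.array([[np.cos(y),np.sin(y)],[-np.sin(y),np.cos(y)]])
    for c,b in zip(("red","green","yellow","blue"),(96,32,-32,-96)):
        v,u=np.nonzero(mask(im,c)); P=onz("wrist",np.c_[u,v],34,o)[:,:2]-o0; P=P@Q.T
        P=P[(abs(P[:,0])<85)&(abs(P[:,1]-b)<45)]
        out=[]
        for lo,hi in((-72,-58),(-35,-20),(0,15),(20,35)):
            s=P[(P[:,0]>lo)&(P[:,0]<hi),1]; 
            if len(s)>5: out.append(((np.percentile(s,1)+np.percentile(s,99))/2-b).round(1))
        s=P[abs(P[:,1]-b)<15,0]
        print(c,len(P),"y offs",out,"x lo/hi",np.percentile(s,[.5,99.5]).round(1))
E
python3 - <<'E'
from rack import *
o=robot.get_obs(); im=cv2.imread("pics/w2.png"); rackfit(im,o)
print("tray front",onz("wrist",[(176,96),(338,97)],28,o).round(1))
for c in HUE:
    print(c,[(int(a),tuple(map(float,p)),onz("wrist",p,39,o)[0,:2].round().tolist()) for a,p,_ in blobs(mask(im,c),20)])
E
```

```text
red 3081 y offs [np.float64(4.2), np.float64(3.8), np.float64(2.8), np.float64(3.5)] x lo/hi [-72.2  74.7]
green 1502 y offs [np.float64(-9.2), np.float64(2.6), np.float64(2.3), np.float64(2.6)] x lo/hi [-70.9  70.1]
yellow 3298 y offs [np.float64(3.3), np.float64(3.6), np.float64(3.0), np.float64(2.7)] x lo/hi [-74.3  73.1]
blue 1803 y offs [np.float64(25.1), np.float64(7.6), np.float64(6.1), np.float64(4.5)] x lo/hi [-40.2  74.8]
tray front [[ 522.3 -192.6   28. ]
 [ 497.5   67.6   28. ]]
red [(3081, (314.7, 154.7), [595.0, 39.0]), (276, (389.9, 146.1), [564.0, 169.0]), (80, (418.4, 182.2), [620.0, 243.0]), (78, (122.6, 264.4), [844.0, -295.0]), (27, (109.9, 270.9), [866.0, -327.0]), (112, (96.9, 286.9), [917.0, -368.0])]
yellow [(245, (402.8, 61.5), [417.0, 172.0]), (114, (437.5, 98.1), [464.0, 252.0]), (3298, (236.6, 153.6), [607.0, -86.0])]
green [(63, (105.8, 28.0), [407.0, -326.0]), (35, (134.5, 61.1), [467.0, -265.0]), (1082, (265.3, 147.5), [592.0, -41.0]), (390, (289.3, 173.3), [630.0, 2.0]), (20, (284.2, 157.4), [605.0, -10.0])]
blue [(1667, (203.1, 161.1), [624.0, -139.0]), (73, (98.5, 121.0), [568.0, -329.0]), (45, (185.9, 137.8), [588.0, -169.0]), (99, (123.1, 167.2), [646.0, -280.0]), (89, (191.8, 192.1), [678.0, -155.0])]
```

>>> jog_arm([
  [-0.003, 0.032, 0.015, 0],
  [-0.003, 0.033, 0.015, 0],
  [-0.003, 0.032, 0.015, 0],
  [-0.003, 0.033, 0.015, 0],
  [-0.003, 0.032, 0.015, 0],
  [-0.003, 0.033, 0.015, 0],
  [-0.003, 0.032, 0.02, 0],
  [-0.003, 0.032, 0.02, -9.3],
  [0, 0, 0.02, -9.3],
  [0, 0, 0.02, -9.3],
  [0, 0, 0.02, -9.4],
  [0, 0, 0, -9.4],
])

```text
clock: 11.68
eef_pos: [588.9, 199.3, 168.5]
eef_rot: [1.395, -2.812, 0.001]
force: [-0.3, 0.6, 0.2]
grip_width: 1.002
gripper_force: 0.0
```

```bash
cat > roll.py <<'E'
from h import *
def look(col,near,n="wrist",tag=None):
    """centre/axis of a roll lying on the board from its two plug blobs near a guess; tool-frame corrections"""
    o=st() ; im=imaging.get_image(n)
    if tag: cv2.imwrite(f"pics/{tag}.png",im)
    B=[]
    for a,p,_ in blobs(mask(im,col,120,40),12):
        q=onz(n,p,42,o)[0,:2]
        if np.linalg.norm(q-near)<90: B.append((int(a),q.round(1)))
    B.sort(key=lambda t:-t[0]); print(B[:4])
    if len(B)<2: return
    a,b=B[0][1],B[1][1]; c=(a+b)/2; d=a-b; ax=np.degrees(np.arctan2(d[1],d[0]))
    turn=(ax-yaw(o)+90)%180-90
    print("centre",c.round(1),"axis",ax.round(1)%180,"len",np.linalg.norm(d).round(1),"| now shift tool",totool(o,[*(c-o["eef_pos"][:2]),0]),"turn tool z",(-turn).round(1))
E
python3 - <<'E'
from roll import *
look("red",np.array([589,200]),tag="w3"); look("red",np.array([589,200]),n="top",tag="top3")
E
```

```text
t 11.68 pos [588.9 199.3 168.5] yaw -127.2 j [ 0.25  0.8  -1.18  1.59  0.76  1.29  1.44] F [-0.3  0.6  0.2] g 1.002
[(664, array([561.3, 165.8])), (324, array([618., 238.]))]
centre [589.6 201.9] axis 51.900000000000006 len 91.8 | now shift tool [-2.5  1.  -0. ] turn tool z 0.9
t 11.72 pos [589.3 199.5 169.1] yaw -126.8 j [ 0.25  0.8  -1.18  1.59  0.76  1.29  1.45] F [ 0.2  0.5 -0.3] g 1.005
[]
```

View pics/w3.png

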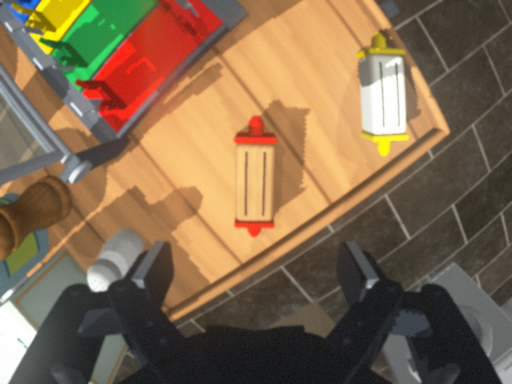

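>>> jog_arm([
  [-0.0015, 0.0005, 0.01, 0.5],
  [0, 0, 0.02, 0],
  [0, 0, 0.02, 0],
  [0, 0, 0.02, 0],
  [0, 0, 0.02, 0],
  [0, 0, 0.02, 0],
  [0, 0, 0.016, 0],
  [0, 0, 0.01, 0],
  [0, 0, 0.004, 0],
  [0, 0, 0, 0],
], claw=0.72)

```text
clock: 13.02
eef_pos: [590.2, 201.8, 30.5]
eef_rot: [-1.381, 2.821, 0.0]
force: [-0.7, 0.1, 0.4]
grip_width: 0.721
gripper_force: 0.0
```

>>> jog_arm([
  [0, 0, 0, 0],
  [0, 0, 0, 0],
  [0, 0, 0, 0],
  [0, 0, 0, 0],
], claw=0, newtons=80)

```text
clock: 13.52
eef_pos: [590.4, 201.9, 31.2]
eef_rot: [-1.38, 2.821, -0.0]
force: [-0.5, -1.9, 5.6]
grip_width: 0.408
gripper_force: 80.2
```

>>> jog_arm([
  [0, 0, -0.01, 0],
  [0, 0, -0.02, 0],
  [0, 0, -0.02, 0],
  [0, 0, -0.02, 0],
  [0, 0, -0.03, 0],
  [0, 0, -0.03, 0],
  [0, 0, -0.01, 9.4],
  [0, 0, 0, 9.4],
  [0, 0, 0, 9.4],
  [0, 0, 0, 9.4],
  [0, 0, 0, 9.2],
  [0, 0, 0, 0],
])

```text
clock: 15.02
eef_pos: [590.0, 201.9, 171.6]
eef_rot: [-0.149, 3.137, -0.0]
force: [0.1, 0.4, -1.3]
grip_width: 0.406
gripper_force: 79.8
```

```bash
python3 - <<'E'
from h import *
o=st(); b=np.array([607.2,-55.8])+96*np.array([-.1028,.9947]); print(b,totool(o,[*(b-o["eef_pos"][:2]),0]))
# top view rack fit
im=imaging.get_image("top"); cv2.imwrite("pics/top4.png",im)
y=np.radians(5.9);Q=np.array([[np.cos(y),np.sin(y)],[-np.sin(y),np.cos(y)]])
for c,b in zip(("red","green","yellow","blue"),(96,32,-32,-96)):
    v,u=np.nonzero(mask(im,c,120,40));P=(onz("top",np.c_[u,v],34)[:,:2]-(607.3,-57.3))@Q.T
    P=P[(abs(P[:,0])<85)&(abs(P[:,1]-b)<45)]
    s=P[abs(P[:,0])<35,1]; print(c,len(P),np.percentile(s,[1,99]).round(1)-b if len(s) else 0,P.mean(0).round(1)-(0,b))
E
```

```text
t 15.03 pos [590.  201.9 171.6] yaw -174.6 j [ 0.17  0.71 -0.98  1.59  0.62  1.19  0.73] F [ 0.1  0.4 -1.3] g 0.406
[597.3312  39.6912] [   8.1 -162.2    0. ]
red 823 [-28.3  30.3] [ 4.5 -0.9]
green 706 [-27.4  29.2] [0.3 1.4]
yellow 896 [-28.5  30.3] [-1.3  1.1]
blue 840 [-27.3  29.9] [-1.7  1.3]
```

>>> jog_arm([
  [0.001, -0.015, 0, -0.5],
  [0.001, -0.02, 0, 0],
  [0.001, -0.02, 0, 0],
  [0.001, -0.02, 0, 0],
  [0.001, -0.02, 0, 0],
  [0.001, -0.02, 0, 0],
  [0.001, -0.02, 0, 0],
  [0.001, -0.0175, 0.01, 0],
  [0, -0.01, 0.02, 0],
  [0, 0, 0.02, 0],
  [0, 0, 0.008, 0],
  [0, 0, 0, 0],
])

```text
clock: 16.58
eef_pos: [598.0, 40.2, 111.4]
eef_rot: [0.163, -3.136, -0.001]
force: [0.1, 0.4, -0.8]
grip_width: 0.408
gripper_force: 79.9
```

```bash
python3 - <<'E'
from h import *
o=st(); im=imaging.get_image("wrist"); 
b=np.array([607.2,-56.0])+96*np.array([-.1028,.9947]); print(b,totool(o,[*(b-o["eef_pos"][:2]),0]))
im2=cv2.resize(im[100:380,130:400],None,fx=2.1,fy=2.1,interpolation=2)
cv2.imwrite("pics/w5r.png",im); cv2.imwrite("pics/w5.png",im2)
E
```

```text
t 16.57 pos [598.   40.2 111.4] yaw -174.1 j [ 0.45  0.75 -0.97  1.72  0.69  1.06  0.92] F [ 0.1  0.4 -0.8] g 0.408
[597.3312  39.4912] [ 0.8 -0.6  0. ]
```

View pics/w5.png

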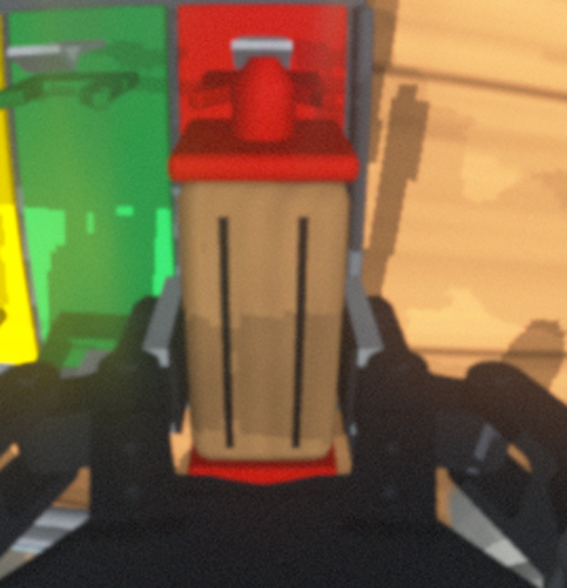

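```bash
python3 - <<'E'
from h import *
o=robot.get_obs(); M=R.from_rotvec(o["eef_rot"]).as_matrix()
f=lambda p,z:((onz("wrist",np.array(p)/2.1+(130,100),z,o)[0]-o["eef_pos"])@M).round(1)
print("pin tip",f((265,58),120),"plug top edge outer",f((263,125),138),"inner",f((263,155),138),"back plug bottom?",f((263,465),138))
print("clip",f((262,38),87),f((262,52),87), "plate front",f((262,7),34))
E
```

```text
pin tip [63.6  2.2 -7.8] plug top edge outer [ 52.5   1.7 -25.8] inner [ 46.5   1.7 -25.8] back plug bottom? [-33.2   1.8 -25.8]
clip [65.7  1.6 25.2] [61.9  1.6 25.2] plate front [73.   1.6 78.2]
```

>>> jog_arm([
  [-0.0032, -0.0004, 0, 0],
  [0, 0, 0.008, 0],
  [0, 0, 0.008, 0],
  [0, 0, 0.006, 0],
  [0, 0, 0, 0],
])

```text
clock: 17.25
eef_pos: [601.3, 38.9, 89.6]
eef_rot: [0.16, -3.136, 0.0]
force: [0.6, -0.0, -1.1]
grip_width: 0.408
gripper_force: 79.9
```

```bash
python3 - <<'E'
from h import *
o=st(); print(o["torque"].round(2)); im=imaging.get_image("wrist"); 
im2=cv2.resize(im[100:380,130:400],None,fx=2.1,fy=2.1,interpolation=2)
cv2.imwrite("pics/w6.png",im2)
E
```

```text
t 17.25 pos [601.3  38.9  89.6] yaw -174.1 j [ 0.43  0.77 -0.94  1.73  0.72  1.02  0.9 ] F [ 0.6 -0.  -1.1] g 0.408
[0.06 0.   0.  ]
```

View pics/w6.png

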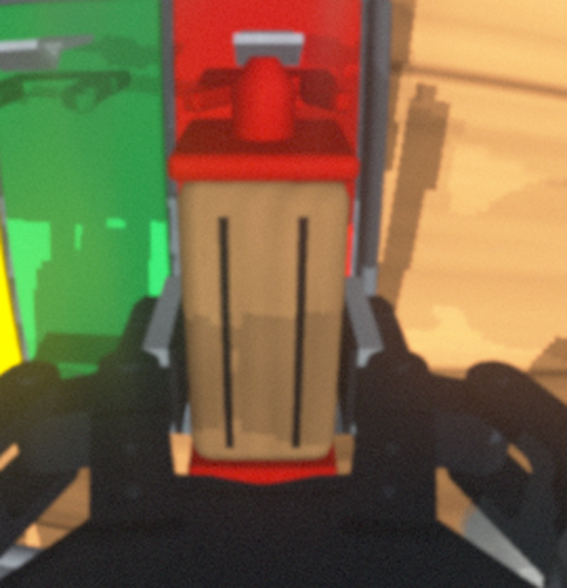

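>>> jog_arm([
  [0, 0.0006, 0.003, 0],
  [0, 0, 0.003, 0],
  [0, 0, 0.003, 0],
  [0, 0, 0.003, 0],
  [0, 0, 0.003, 0],
  [0, 0, 0, 0],
])

```text
clock: 18.05
eef_pos: [601.9, 39.7, 75.2]
eef_rot: [-0.16, 3.137, 0.0]
force: [0.9, -0.3, -2.8]
grip_width: 0.407
gripper_force: 79.9
```

>>> jog_arm([
  [0, 0, 0.003, 0],
  [0, 0, 0.003, 0],
  [0, 0, 0.003, 0],
  [0, 0, 0.003, 0],
  [0, 0, 0.002, 0],
  [0, 0, 0, 0],
])

```text
clock: 18.8
eef_pos: [601.2, 39.4, 60.4]
eef_rot: [0.16, -3.136, 0.0]
force: [1.5, -0.0, -5.8]
grip_width: 0.403
gripper_force: 80.1
```

>>> jog_arm([
  [0, 0, 0.002, 0],
  [0, 0, 0.002, 0],
  [0, 0, 0.002, 0],
  [0, 0, 0.0015, 0],
  [0, 0, 0, 0],
])

```text
clock: 19.42
eef_pos: [601.6, 39.6, 54.1]
eef_rot: [-0.16, 3.137, -0.0]
force: [-0.8, 0.1, 2.3]
grip_width: 0.406
gripper_force: 81.1
```

```bash
python3 - <<'E'
from h import *
o=st(); im=imaging.get_image("wrist"); 
im2=cv2.resize(im[60:380,100:420],None,fx=1.8,fy=1.8,interpolation=2)
cv2.imwrite("pics/w7.png",im2)
E
```

```text
t 19.43 pos [601.6  39.6  54.1] yaw -174.1 j [ 0.41  0.81 -0.91  1.77  0.77  0.96  0.86] F [-0.8  0.1  2.3] g 0.406
```

View pics/w7.png

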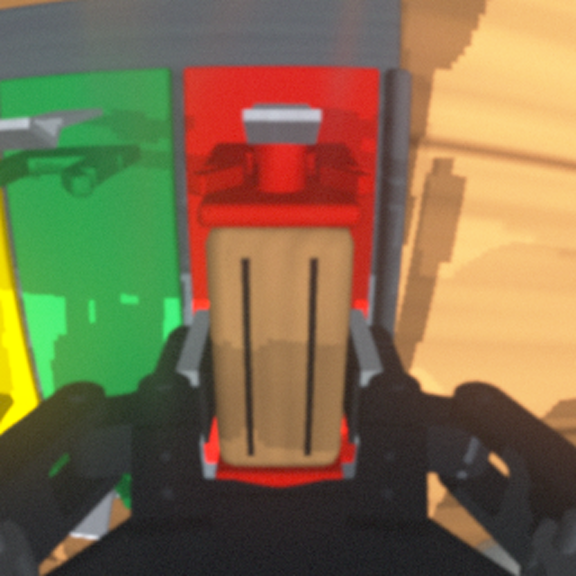

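>>> jog_arm([
  [0, 0, 0.001, 0],
  [0, 0, 0.001, 0],
  [0, 0, 0.001, 0],
  [0, 0, 0, 0],
])

```text
clock: 19.98
eef_pos: [601.7, 39.7, 53.6]
eef_rot: [-0.16, 3.136, -0.003]
force: [-8.1, -3.5, 25.2]
grip_width: 0.407
gripper_force: 84.2
```

>>> jog_arm([
  [0, 0, -0.002, 0],
  [0, 0, 0, 0],
  [0, 0, 0, 0],
  [0, 0, -0.01, 0],
  [0, 0, -0.03, 0],
  [0, 0, -0.04, 0],
  [0, 0, -0.035, 0],
], claw=0.56)

```text
clock: 20.85
eef_pos: [601.7, 40.0, 169.7]
eef_rot: [-0.161, 3.137, 0.001]
force: [0.6, -0.2, 0.6]
grip_width: 0.564
gripper_force: 0.0
```

>>> jog_arm([
  [0.024, 0.03, 0, 0],
  [0.024, 0.03, 0, 0],
  [0.024, 0.03, 0, 0],
  [0.024, 0.03, 0, 0],
  [0.024, 0.03, 0, 0],
  [0.024, 0.031, 0, 0],
  [0, 0, 0, -10.5],
  [0, 0, 0, -10.5],
  [0, 0, 0, -10.5],
  [0, 0, 0, -10.5],
  [0, 0, 0, -10.5],
  [0, 0, 0, 0],
], claw=0.72)

```text
clock: 22.35
eef_pos: [439.9, 205.1, 167.9]
eef_rot: [1.53, -2.744, -0.001]
force: [-0.1, 0.2, 0.1]
grip_width: 0.721
gripper_force: 0.0
```

```bash
python3 - <<'E'
from roll import *
look("yellow",np.array([440,207]),tag="w8"); look("yellow",np.array([440,207]),n="scene",tag="s8")
E
```

```text
t 22.35 pos [439.9 205.1 167.9] yaw -121.7 j [ 0.32  0.65 -1.31  1.94  0.71  1.12  1.3 ] F [-0.1  0.2  0.1] g 0.721
[(659, array([416.5, 168. ])), (398, array([465.5, 247.6]))]
centre [441.  207.8] axis 58.400000000000006 len 93.5 | now shift tool [-2.8  0.5  0. ] turn tool z -0.1
t 22.4 pos [439.9 205.2 168. ] yaw -121.9 j [ 0.32  0.65 -1.31  1.94  0.71  1.12  1.3 ] F [-0.5 -1.3 -0.2] g 0.713
[(182, array([415.2, 168.4])), (143, array([462.5, 244.8]))]
centre [438.8 206.6] axis 58.2 len 89.9 | now shift tool [-0.7  1.7  0. ] turn tool z -0.1
```

>>> jog_arm([
  [0, 0.0007, 0.01, 0],
  [0, 0, 0.02, 0],
  [0, 0, 0.02, 0],
  [0, 0, 0.02, 0],
  [0, 0, 0.02, 0],
  [0, 0, 0.02, 0],
  [0, 0, 0.015, 0],
  [0, 0, 0.008, 0],
  [0, 0, 0.004, 0],
  [0, 0, 0, 0],
])

```text
clock: 23.7
eef_pos: [439.5, 205.5, 30.9]
eef_rot: [-1.531, 2.743, 0.0]
force: [0.1, 0.3, 0.7]
grip_width: 0.718
gripper_force: 0.0
```

>>> jog_arm([
  [0, 0, 0, 0],
  [0, 0, 0, 0],
  [0, 0, 0, 0],
  [0, 0, 0, 0],
], claw=0)

```text
clock: 24.2
eef_pos: [439.7, 205.6, 31.5]
eef_rot: [-1.531, 2.742, -0.0]
force: [-1.4, -0.6, 6.0]
grip_width: 0.409
gripper_force: 79.8
```

>>> jog_arm([
  [0, 0, -0.01, 0],
  [0, 0, -0.02, 0],
  [0, 0, -0.02, 0],
  [0, 0, -0.02, 0],
  [0, 0, -0.03, 0],
  [0, 0, -0.03, 0],
  [0, 0, -0.01, 10.5],
  [0, 0, 0, 10.5],
  [0, 0, 0, 10.5],
  [0, 0, 0, 10.5],
  [0, 0, 0, 10.3],
  [0, 0, 0, 0],
])

```text
clock: 25.7
eef_pos: [439.2, 205.5, 171.5]
eef_rot: [-0.168, 3.136, -0.001]
force: [-0.2, 0.7, -1.9]
grip_width: 0.406
gripper_force: 79.7
```

```bash
cat > seat.py <<'E'
from h import *
U={"red":96,"green":32,"yellow":-32,"blue":-96}
def seat(c): return np.array([607.4,-56.0])+U[c]*np.array([-.1028,.9947])
def go(c):
    o=st(); b=seat(c); print("seat",b,"tool shift",totool(o,[*(b-o["eef_pos"][:2]),0]))
def offs(c):
    """pin tip (highest image row of roll's end) and clip/plate centre in the wrist view"""
    o=st(); im=imaging.get_image("wrist"); cv2.imwrite("pics/off_%s_%d.png"%(c,o["clock"]*10),im)
    M=R.from_rotvec(o["eef_rot"]).as_matrix()
    f=lambda p,z:((onz("wrist",np.array(p),z,o)[0]-o["eef_pos"])@M)[:2].round(1)
    b=seat(c); print("need",totool(o,[*(b-o["eef_pos"][:2]),0]))
    return im,f,o
E
python3 -c "
from seat import *
go('yellow')"
```

```text
t 25.7 pos [439.2 205.5 171.5] yaw -173.9 j [ 0.21  0.52 -1.05  1.94  0.54  1.    0.59] F [-0.2  0.7 -1.9] g 0.406
seat [610.6896 -87.8304] tool shift [-1.391e+02 -3.100e+02  3.000e-01]
```

>>> jog_arm([
  [-0.01, -0.022, 0, 0],
  [-0.014, -0.032, 0, 0],
  [-0.014, -0.032, 0, 0],
  [-0.014, -0.032, 0, 0],
  [-0.014, -0.032, 0, 0],
  [-0.014, -0.032, 0, 0],
  [-0.014, -0.032, 0, 0],
  [-0.014, -0.032, 0, 0],
  [-0.014, -0.032, 0.01, 0],
  [-0.014, -0.026, 0.02, 0],
  [-0.003, -0.006, 0.02, 0],
  [0, 0, 0.01, 0],
])

```text
clock: 27.2
eef_pos: [609.3, -87.8, 109.3]
eef_rot: [0.169, -3.135, -0.002]
force: [-0.1, 2.0, -1.2]
grip_width: 0.407
gripper_force: 79.9
```

```bash
python3 - <<'E'
from seat import *
im,f,o=offs("yellow")
cv2.imwrite("pics/v9.png",cv2.resize(im[100:380,130:400],None,fx=2.1,fy=2.1,interpolation=2))
E
```

```text
t 27.2 pos [609.3 -87.8 109.3] yaw -173.8 j [ 0.65  0.77 -0.97  1.68  0.71  1.09  1.14] F [-0.1  2.  -1.2] g 0.407
need [-1.3 -0.1 -0. ]
```

View pics/v9.png

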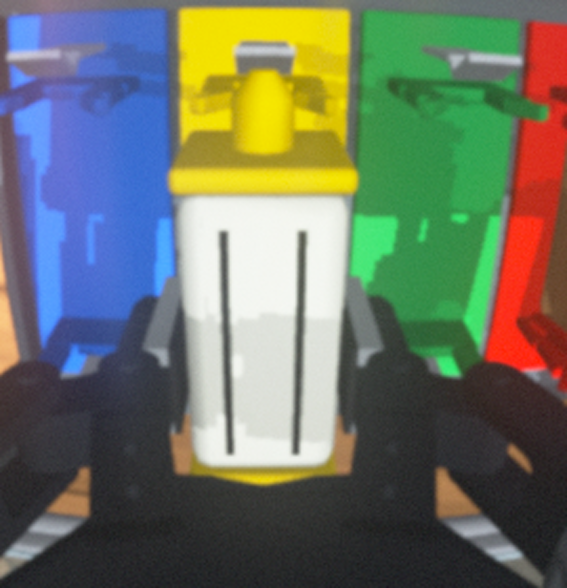

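>>> jog_arm([
  [-0.0021, 0.0002, 0.002, 0.3],
  [0, 0, 0.006, 0],
  [0, 0, 0.006, 0],
  [0, 0, 0.006, 0],
  [0, 0, 0.004, 0],
  [0, 0, 0.003, 0],
  [0, 0, 0.003, 0],
  [0, 0, 0.003, 0],
  [0, 0, 0.002, 0],
  [0, 0, 0, 0],
])

```text
clock: 28.5
eef_pos: [612.3, -87.8, 75.7]
eef_rot: [0.158, -3.137, -0.0]
force: [-0.2, 0.2, -1.8]
grip_width: 0.404
gripper_force: 79.8
```

>>> jog_arm([
  [0, 0, 0.003, 0],
  [0, 0, 0.003, 0],
  [0, 0, 0.003, 0],
  [0, 0, 0.003, 0],
  [0, 0, 0.002, 0],
  [0, 0, 0.002, 0],
  [0, 0, 0.002, 0],
  [0, 0, 0.002, 0],
  [0, 0, 0.0005, 0],
  [0, 0, 0, 0],
])

```text
clock: 29.75
eef_pos: [612.4, -87.8, 55.3]
eef_rot: [0.158, -3.138, -0.0]
force: [0.2, -0.5, -1.8]
grip_width: 0.409
gripper_force: 80.0
```

>>> jog_arm([
  [0, 0, 0.001, 0],
  [0, 0, 0.001, 0],
  [0, 0, 0.001, 0],
  [0, 0, 0, 0],
])

```text
clock: 30.25
eef_pos: [612.6, -87.8, 54.2]
eef_rot: [-0.157, 3.137, -0.002]
force: [-6.4, -1.4, 14.7]
grip_width: 0.413
gripper_force: 82.4
```

>>> jog_arm([
  [0, 0, -0.002, 0],
  [0, 0, 0, 0],
  [0, 0, 0, 0],
  [0, 0, -0.01, 0],
  [0, 0, -0.03, 0],
  [0, 0, -0.04, 0],
  [0, 0, -0.035, 0],
], claw=0.56)

```text
clock: 31.12
eef_pos: [612.5, -87.5, 171.3]
eef_rot: [-0.158, 3.137, 0.001]
force: [0.8, -0.5, -0.7]
grip_width: 0.559
gripper_force: 0.0
```

>>> jog_arm([
  [0.003, -0.025, 0, 0],
  [0.004, -0.03, 0, 0],
  [0.004, -0.031, 0, 0],
  [0.004, -0.031, 0, 0],
  [0.004, -0.031, 0, 0],
  [0.004, -0.031, 0, 0],
  [0.004, -0.031, 0, 0],
  [0, 0, 0, -9],
  [0, 0, 0, -9],
  [0, 0, 0, -9],
  [0, 0, 0, 0],
], claw=0.72)

```text
clock: 32.5
eef_pos: [606.5, -299.5, 169.5]
eef_rot: [-0.884, 3.014, 0.001]
force: [-0.0, -0.1, 0.5]
grip_width: 0.725
gripper_force: 0.0
```

```bash
python3 - <<'E'
from roll import *
look("blue",np.array([607,-301]),tag="w10"); look("blue",np.array([607,-301]),n="scene",tag="s10"); look("blue",np.array([607,-301]),n="top",tag="t10")
E
```

```text
t 32.5 pos [ 606.5 -299.5  169.5] yaw -147.3 j [ 0.96  0.84 -1.12  1.43  0.76  1.34  1.95] F [-0.  -0.1  0.5] g 0.725
[(273, array([ 647. , -274.4])), (257, array([ 573.3, -320.1])), (151, array([ 562.2, -327.2]))]
centre [ 610.2 -297.2] axis 31.8 len 86.7 | now shift tool [-4.3 -0.1  0. ] turn tool z 0.9
t 32.55 pos [ 606.6 -299.4  169.5] yaw -147.4 j [ 0.96  0.84 -1.12  1.43  0.76  1.34  1.95] F [-0.1 -0.4 -0.3] g 0.723
[(68, array([ 566.9, -320.4])), (61, array([ 641.9, -273.8]))]
centre [ 604.4 -297.1] axis 31.900000000000006 len 88.3 | now shift tool [0.6 3.1 0. ] turn tool z 0.7
t 32.6 pos [ 606.5 -299.4  169.5] yaw -147.5 j [ 0.96  0.84 -1.11  1.43  0.76  1.34  1.95] F [ 0.8 -0.3  0.2] g 0.726
[(37, array([ 642.8, -279.4])), (35, array([ 568.3, -327.5]))]
centre [ 605.6 -303.4] axis 32.8 len 88.7 | now shift tool [ 3.  -2.9 -0. ] turn tool z -0.3
```

>>> jog_arm([
  [0.0005, 0, 0.01, 0.6],
  [0, 0, 0.02, 0],
  [0, 0, 0.02, 0],
  [0, 0, 0.02, 0],
  [0, 0, 0.02, 0],
  [0, 0, 0.02, 0],
  [0, 0, 0.015, 0],
  [0, 0, 0.009, 0],
  [0, 0, 0.004, 0],
  [0, 0, 0, 0],
])

```text
clock: 33.9
eef_pos: [606.3, -299.7, 31.5]
eef_rot: [-0.87, 3.019, -0.0]
force: [-0.2, 0.3, 0.3]
grip_width: 0.718
gripper_force: 0.0
```

>>> jog_arm([
  [0, 0, 0, 0],
  [0, 0, 0, 0],
  [0, 0, 0, 0],
  [0, 0, 0, 0],
], claw=0)

```text
clock: 34.4
eef_pos: [606.7, -299.8, 32.3]
eef_rot: [-0.869, 3.018, -0.001]
force: [0.1, -0.5, 5.2]
grip_width: 0.407
gripper_force: 80.5
```

>>> jog_arm([
  [0, 0, -0.01, 0],
  [0, 0, -0.02, 0],
  [0, 0, -0.02, 0],
  [0, 0, -0.02, 0],
  [0, 0, -0.03, 0],
  [0, 0, -0.03, 0],
  [0, 0, -0.01, 9],
  [0, 0, 0, 9],
  [0, 0, 0, 8.4],
  [0, 0, 0, 0],
])

```text
clock: 35.65
eef_pos: [606.3, -299.6, 172.6]
eef_rot: [-0.159, 3.137, -0.001]
force: [-0.5, 0.7, -1.4]
grip_width: 0.407
gripper_force: 79.8
```

```bash
python3 -c "
from seat import *
go('blue')"
```

```text
t 35.65 pos [ 606.3 -299.6  172.6] yaw -174.2 j [ 0.93  0.79 -1.01  1.43  0.68  1.29  1.54] F [-0.5  0.7 -1.4] g 0.407
seat [ 617.2688 -151.4912] tool shift [-2.590e+01  1.462e+02 -1.000e-01]
```

>>> jog_arm([
  [-0.003, 0.016, 0, 0],
  [-0.003, 0.02, 0, 0],
  [-0.004, 0.022, 0, 0],
  [-0.004, 0.022, 0, 0],
  [-0.004, 0.022, 0, 0],
  [-0.004, 0.022, 0, 0],
  [-0.004, 0.016, 0.01, 0],
  [0, 0.006, 0.02, 0],
  [0, 0, 0.02, 0],
  [0, 0, 0.012, 0],
  [0, 0, 0, 0],
])

```text
clock: 37.02
eef_pos: [616.8, -152.5, 107.9]
eef_rot: [0.156, -3.136, -0.001]
force: [-0.4, -0.2, -0.8]
grip_width: 0.404
gripper_force: 79.7
```

```bash
python3 - <<'E'
from seat import *
im,f,o=offs("blue")
cv2.imwrite("pics/v11.png",cv2.resize(im[100:380,130:400],None,fx=2.1,fy=2.1,interpolation=2))
E
```

```text
t 37.02 pos [ 616.8 -152.5  107.9] yaw -174.3 j [ 0.73  0.8  -0.97  1.62  0.72  1.11  1.24] F [-0.4 -0.2 -0.8] g 0.404
need [-0.6  0.9 -0. ]
```

View pics/v11.png

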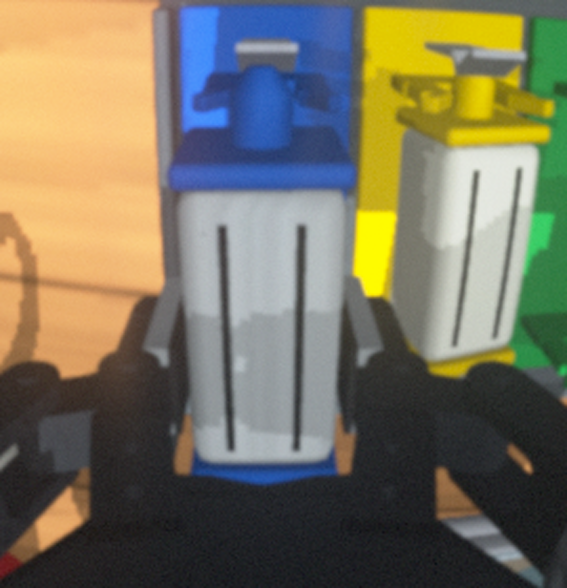

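>>> jog_arm([
  [-0.0024, 0.0009, 0.001, -0.2],
  [0, 0, 0.006, 0],
  [0, 0, 0.006, 0],
  [0, 0, 0.005, 0],
  [0, 0, 0.004, 0],
  [0, 0, 0.003, 0],
  [0, 0, 0.003, 0],
  [0, 0, 0.003, 0],
  [0, 0, 0.002, 0],
  [0, 0, 0, 0],
])

```text
clock: 38.33
eef_pos: [619.6, -150.7, 76.1]
eef_rot: [0.163, -3.137, -0.0]
force: [-0.7, 0.4, -1.7]
grip_width: 0.404
gripper_force: 79.7
```

>>> jog_arm([
  [0, 0, 0.003, 0],
  [0, 0, 0.003, 0],
  [0, 0, 0.003, 0],
  [0, 0, 0.003, 0],
  [0, 0, 0.002, 0],
  [0, 0, 0.002, 0],
  [0, 0, 0.002, 0],
  [0, 0, 0.001, 0],
  [0, 0, 0, 0],
])

```text
clock: 39.45
eef_pos: [619.6, -150.7, 57.2]
eef_rot: [0.163, -3.137, -0.0]
force: [-0.3, -0.1, -1.6]
grip_width: 0.404
gripper_force: 80.0
```

>>> jog_arm([
  [0, 0, 0.001, 0],
  [0, 0, 0.001, 0],
  [0, 0, 0.001, 0],
  [0, 0, 0, 0],
])

```text
clock: 39.95
eef_pos: [619.8, -150.7, 55.1]
eef_rot: [-0.163, 3.137, -0.001]
force: [-1.7, -1.0, 5.3]
grip_width: 0.405
gripper_force: 81.3
```

>>> jog_arm([
  [0, 0, 0.001, 0],
  [0, 0, 0.001, 0],
  [0, 0, 0, 0],
])

```text
clock: 40.33
eef_pos: [619.8, -150.8, 54.8]
eef_rot: [-0.163, 3.136, -0.003]
force: [-7.1, 0.2, 17.9]
grip_width: 0.404
gripper_force: 83.0
```

>>> jog_arm([
  [0, 0, -0.002, 0],
  [0, 0, 0, 0],
  [0, 0, 0, 0],
  [0, 0, -0.01, 0],
  [0, 0, -0.03, 0],
  [0, 0, -0.04, 0],
  [0, 0, -0.035, 0],
], claw=0.56)

```text
clock: 41.2
eef_pos: [619.8, -150.4, 171.3]
eef_rot: [-0.164, 3.137, 0.001]
force: [0.7, -1.0, -0.5]
grip_width: 0.564
gripper_force: 0.0
```

```bash
python3 - <<'E'
from roll import *
look("green",np.array([445,-307]),tag="w12"); look("green",np.array([445,-307]),n="scene",tag="s12"); look("green",np.array([445,-307]),n="top",tag="t12")
E
```

```text
t 41.2 pos [ 619.8 -150.4  171.3] yaw -174.0 j [ 0.74  0.74 -1.01  1.54  0.65  1.22  1.3 ] F [ 0.7 -1.  -0.5] g 0.564
[(86, array([ 473.7, -247.6])), (19, array([ 473.1, -272.2])), (14, array([ 454.7, -256.8]))]
centre [ 473.4 -259.9] axis 88.6 len 24.6 | now shift tool [157.  -93.7  -0.2] turn tool z -82.6
t 41.25 pos [ 621.8 -149.8  176.1] yaw -174.0 j [ 0.74  0.74 -1.01  1.54  0.65  1.23  1.3 ] F [1.8 0.2 3.8] g 0.563
[(95, array([ 465.1, -252.2])), (70, array([ 408.6, -319.5]))]
centre [ 436.8 -285.8] axis 50.0 len 87.9 | now shift tool [ 198.1 -116.1   -1.2] turn tool z -44.0
t 41.3 pos [ 621.8 -149.9  174.1] yaw -174.0 j [ 0.74  0.74 -1.01  1.54  0.65  1.22  1.3 ] F [-0.9 -0.4 -0.5] g 0.562
[(35, array([ 466.1, -255.8]))]
```

>>> jog_arm([
  [0.02, -0.012, 0, 0],
  [0.03, -0.018, 0, 0],
  [0.03, -0.018, 0, 0],
  [0.03, -0.018, 0, 0],
  [0.03, -0.018, 0, 0],
  [0.03, -0.018, 0, 0],
  [0.028, -0.014, 0, 0],
  [0, 0, 0, -9],
  [0, 0, 0, -9],
  [0, 0, 0, -9],
  [0, 0, 0, -9],
  [0, 0, 0, -8],
], claw=0.72)

```text
clock: 42.85
eef_pos: [434.1, -286.6, 168.4]
eef_rot: [1.333, -2.844, -0.002]
force: [-0.5, 0.3, 0.4]
grip_width: 0.721
gripper_force: 0.0
```

```bash
python3 - <<'E'
from roll import *
look("green",np.array([437,-287]),tag="w13"); look("green",np.array([437,-287]),n="scene",tag="s13")
E
```

```text
t 42.85 pos [ 434.1 -286.6  168.4] yaw -129.8 j [ 1.31  0.71 -1.32  1.86  0.75  1.19  2.18] F [-0.5  0.3  0.4] g 0.721
[(272, array([ 415.1, -315.5])), (261, array([ 471.2, -248.9])), (204, array([ 406.4, -325.6]))]
centre [ 443.2 -282.2] axis 49.900000000000006 len 87.1 | now shift tool [-9.2 -4.1 -0. ] turn tool z 0.3
t 42.9 pos [ 434.  -286.7  168.2] yaw -129.4 j [ 1.31  0.71 -1.32  1.86  0.75  1.19  2.18] F [-0.4 -0.4 -0.2] g 0.719
[(94, array([ 465.3, -252.4])), (71, array([ 408.5, -319.1]))]
centre [ 436.9 -285.8] axis 49.6 len 87.6 | now shift tool [-2.6 -1.6 -0. ] turn tool z 1.0
```

>>> jog_arm([
  [-0.0032, -0.004, 0.01, 0.3],
  [0, 0, 0.02, 0],
  [0, 0, 0.02, 0],
  [0, 0, 0.02, 0],
  [0, 0, 0.02, 0],
  [0, 0, 0.02, 0],
  [0, 0, 0.015, 0],
  [0, 0, 0.008, 0],
  [0, 0, 0.004, 0],
  [0, 0, 0, 0],
])

```text
clock: 44.2
eef_pos: [440.0, -286.8, 32.4]
eef_rot: [-1.319, 2.851, -0.0]
force: [-0.3, 1.6, 0.3]
grip_width: 0.721
gripper_force: 0.0
```

>>> jog_arm([
  [0, 0, 0, 0],
  [0, 0, 0, 0],
  [0, 0, 0, 0],
  [0, 0, 0, 0],
], claw=0)

```text
clock: 44.7
eef_pos: [440.3, -286.9, 33.1]
eef_rot: [-1.319, 2.851, -0.002]
force: [-1.1, 0.4, 6.9]
grip_width: 0.403
gripper_force: 80.2
```

>>> jog_arm([
  [0, 0, -0.01, 0],
  [0, 0, -0.02, 0],
  [0, 0, -0.02, 0],
  [0, 0, -0.02, 0],
  [0, 0, -0.03, 0],
  [0, 0, -0.03, 0],
  [0, 0, -0.01, 9],
  [0, 0, 0, 9],
  [0, 0, 0, 9],
  [0, 0, 0, 9],
  [0, 0, 0, 7.8],
  [0, 0, 0, 0],
])

```text
clock: 46.2
eef_pos: [439.8, -286.6, 173.0]
eef_rot: [0.162, -3.137, 0.001]
force: [0.4, -0.2, -0.4]
grip_width: 0.405
gripper_force: 80.3
```

```bash
python3 -c "
from seat import *
go('green')"
```

```text
t 46.2 pos [ 439.8 -286.6  173. ] yaw -174.1 j [ 1.22  0.6  -1.11  1.84  0.61  1.09  1.56] F [ 0.4 -0.2 -0.4] g 0.405
seat [604.1104 -24.1696] tool shift [-1.905e+02  2.441e+02 -2.000e-01]
```

>>> jog_arm([
  [-0.013, 0.016, 0, 0],
  [-0.022, 0.028, 0, 0],
  [-0.022, 0.028, 0, 0],
  [-0.022, 0.028, 0, 0],
  [-0.022, 0.028, 0, 0],
  [-0.022, 0.028, 0, 0],
  [-0.022, 0.028, 0, 0],
  [-0.022, 0.028, 0, 0],
  [-0.018, 0.024, 0.01, 0],
  [-0.006, 0.008, 0.02, 0],
  [0, 0, 0.02, 0],
  [0, 0, 0.014, 0],
])

```text
clock: 47.7
eef_pos: [603.8, -26.4, 106.1]
eef_rot: [0.159, -3.135, 0.001]
force: [-0.2, 0.1, -1.7]
grip_width: 0.402
gripper_force: 80.2
```

```bash
python3 - <<'E'
from seat import *
im,f,o=offs("green")
cv2.imwrite("pics/v14.png",cv2.resize(im[100:380,130:400],None,fx=2.1,fy=2.1,interpolation=2))
E
```

```text
t 47.7 pos [603.8 -26.4 106.1] yaw -174.2 j [ 0.55  0.76 -0.95  1.71  0.7   1.06  1.03] F [-0.2  0.1 -1.7] g 0.402
need [-0.6  2.2 -0. ]
```

View pics/v14.png

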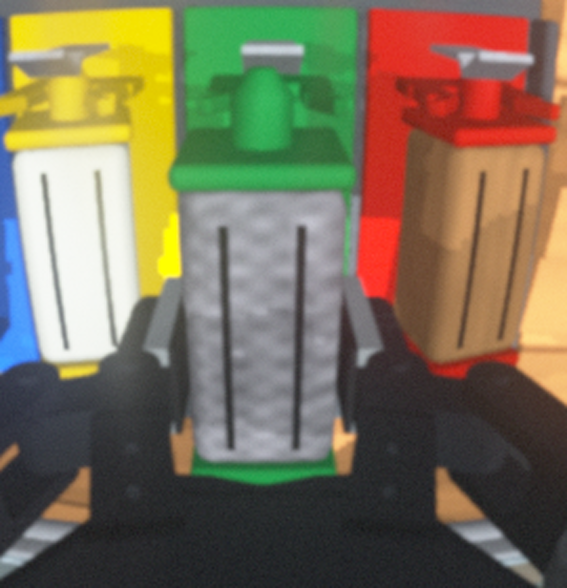

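>>> jog_arm([
  [-0.0021, 0.0021, 0, 0],
  [0, 0, 0.006, 0],
  [0, 0, 0.005, 0],
  [0, 0, 0.005, 0],
  [0, 0, 0.004, 0],
  [0, 0, 0.003, 0],
  [0, 0, 0.003, 0],
  [0, 0, 0.003, 0],
  [0, 0, 0, 0],
])

```text
clock: 48.88
eef_pos: [606.8, -22.3, 79.1]
eef_rot: [0.16, -3.137, -0.0]
force: [-0.3, -0.5, -1.4]
grip_width: 0.404
gripper_force: 80.2
```

>>> jog_arm([
  [0, 0, 0.003, 0],
  [0, 0, 0.003, 0],
  [0, 0, 0.003, 0],
  [0, 0, 0.003, 0],
  [0, 0, 0.002, 0],
  [0, 0, 0.002, 0],
  [0, 0, 0.002, 0],
  [0, 0, 0.001, 0],
  [0, 0, 0, 0],
])

```text
clock: 50.0
eef_pos: [606.6, -22.4, 60.0]
eef_rot: [0.16, -3.137, 0.0]
force: [-0.7, -0.2, -3.7]
grip_width: 0.402
gripper_force: 80.0
```

>>> jog_arm([
  [0, 0, 0.001, 0],
  [0, 0, 0.001, 0],
  [0, 0, 0.001, 0],
  [0, 0, 0, 0],
])

```text
clock: 50.5
eef_pos: [607.0, -22.2, 57.3]
eef_rot: [-0.16, 3.137, 0.0]
force: [-0.6, 0.3, -1.5]
grip_width: 0.405
gripper_force: 80.0
```

>>> jog_arm([
  [0, -0.0016, 0, 0],
  [0, 0, 0.001, 0],
  [0, 0, 0.001, 0],
  [0, 0, 0.001, 0],
  [0, 0, 0, 0],
])

```text
clock: 51.12
eef_pos: [607.2, -24.0, 55.8]
eef_rot: [-0.16, 3.137, -0.002]
force: [-3.7, -1.6, 12.6]
grip_width: 0.406
gripper_force: 82.2
```

>>> jog_arm([
  [0, 0, 0.001, 0],
  [0, 0, 0.001, 0],
  [0, 0, 0, 0],
])

```text
clock: 51.5
eef_pos: [607.3, -24.0, 55.5]
eef_rot: [-0.16, 3.136, -0.004]
force: [-9.2, -3.2, 26.8]
grip_width: 0.407
gripper_force: 84.1
```

>>> jog_arm([
  [0, 0, -0.002, 0],
  [0, 0, 0, 0],
  [0, 0, 0, 0],
  [0, 0, -0.01, 0],
  [0, 0, -0.03, 0],
  [0, 0, -0.04, 0],
  [0.004, 0, -0.045, 0],
  [0.004, 0, -0.045, 0],
  [0.004, 0, -0.045, 0],
  [0.004, 0, -0.045, 0],
  [0.004, 0, -0.043, 0],
  [0, 0, 0, 0],
], claw=0.56)

```text
clock: 53.0
eef_pos: [587.8, -24.5, 361.2]
eef_rot: [-0.161, 3.131, 0.001]
force: [0.4, 0.4, -1.1]
grip_width: 0.564
gripper_force: 0.0
```

>>> jog_arm([
  [0, 0, 0, 10],
  [0, 0, 0, 10],
  [0, 0, 0, 10],
  [0, 0, 0, 10],
  [0, 0, 0, 10],
  [0, 0, 0, 10],
  [0, 0, 0, 10],
  [0, 0, 0, 10],
  [0, 0, 0, 10],
  [0, 0, 0, 0],
], claw=0.4, newtons=30)

```text
clock: 54.25
eef_pos: [586.8, -25.8, 356.7]
eef_rot: [-2.103, -2.333, 0.001]
force: [0.2, -0.5, 0.1]
grip_width: 0.396
gripper_force: 0.0
```

```bash
python3 - <<'E'
from seat import *
o=st(); print("shift to bar",totool(o,np.array([691.9,-50.5,290.5])-o["eef_pos"]))
im=imaging.get_image("wrist"); cv2.imwrite("pics/f1.png",im)
y=np.radians(5.9);Q=np.array([[np.cos(y),np.sin(y)],[-np.sin(y),np.cos(y)]])
for c in U:
    for a,p,s in blobs(mask(im,c,120,40),15):
        q=(onz("wrist",p,81,o)[0,:2]-(607.4,-56))@Q.T
        if abs(q[0])<90 and abs(q[1]-U[c])<40: print(c,a,q.round(1),s)
E
```

```text
t 54.25 pos [586.8 -25.8 356.7] yaw 95.9 j [ 0.42  0.43 -0.69  1.37  0.27  1.44 -0.15] F [ 0.2 -0.5  0.1] g 0.396
shift to bar [-35.5 102.1  66.1]
red 2183 [-2.1 98.4] [218  87  97  40]
green 1536 [-3.3 47.7] [220 128  94  39]
yellow 1899 [-3.  -8.5] [220 167  93  40]
blue 1431 [ -5.5 -64.8] [221 205  89  39]
```

>>> jog_arm([
  [-0.0085, 0.02, 0, 0],
  [-0.009, 0.027, 0, 0],
  [-0.009, 0.027, 0, 0],
  [-0.009, 0.0281, 0, 0],
  [0, 0, 0, 0],
  [0, 0, 0.015, 0],
  [0, 0, 0.02, 0],
  [0, 0, 0.02, 0],
  [0, 0, 0.01, 0],
  [0, 0, 0.001, 0],
  [0, 0, 0, 0],
])

```text
clock: 55.68
eef_pos: [692.4, -50.7, 292.0]
eef_rot: [2.104, 2.332, 0.001]
force: [-0.4, -0.6, 0.3]
grip_width: 0.402
gripper_force: 0.0
```

>>> jog_arm([
  [0, 0, 0, 0],
  [0, 0, 0, 0],
  [0, 0, 0, 0],
  [0, 0, 0, 0],
], claw=0)

```text
clock: 56.18
eef_pos: [692.5, -50.7, 292.0]
eef_rot: [2.105, 2.331, 0.001]
force: [-0.8, 0.8, 5.0]
grip_width: 0.1
gripper_force: 29.5
```

```bash
python3 - <<'E'
from h import *
o=st()
th=np.radians(np.linspace(90,30,17)); x=-190*np.cos(th); z=190*np.sin(th)
print(list(zip(np.diff(x).round(1),np.diff(z).round(1))))
E
```

```text
t 56.17 pos [692.5 -50.7 292. ] yaw 95.8 j [ 0.35  0.64 -0.65  1.18  0.37  1.44 -0.14] F [-0.8  0.8  5. ] g 0.1
[(np.float64(-12.4), np.float64(-0.4)), (np.float64(-12.4), np.float64(-1.2)), (np.float64(-12.3), np.float64(-2.0)), (np.float64(-12.1), np.float64(-2.8)), (np.float64(-11.9), np.float64(-3.6)), (np.float64(-11.6), np.float64(-4.4)), (np.float64(-11.3), np.float64(-5.1)), (np.float64(-11.0), np.float64(-5.9)), (np.float64(-10.6), np.float64(-6.6)), (np.float64(-10.1), np.float64(-7.2)), (np.float64(-9.6), np.float64(-7.9)), (np.float64(-9.1), np.float64(-8.5)), (np.float64(-8.5), np.float64(-9.1)), (np.float64(-7.9), np.float64(-9.6)), (np.float64(-7.2), np.float64(-10.1)), (np.float64(-6.6), np.float64(-10.6))]
```

>>> jog_arm([
  [0, -0.0125, 0.0005, 0],
  [0, -0.0125, 0.001, 0],
  [0, -0.0125, 0.002, 0],
  [0, -0.012, 0.003, 0],
  [0, -0.012, 0.0035, 0],
  [0, -0.0115, 0.0045, 0],
  [0, -0.0115, 0.005, 0],
  [0, -0.011, 0.006, 0],
  [0, -0.0105, 0.0065, 0],
  [0, -0.01, 0.0075, 0],
  [0, -0.0095, 0.008, 0],
  [0, -0.009, 0.0085, 0],
])

```text
clock: 57.68
eef_pos: [558.5, -64.1, 234.9]
eef_rot: [2.105, 2.332, 0.002]
force: [3.5, 2.7, -0.4]
grip_width: 0.099
gripper_force: 30.3
```

>>> jog_arm([
  [0, -0.0085, 0.009, 0],
  [0, -0.008, 0.0095, 0],
  [0, -0.007, 0.01, 0],
  [0, -0.0065, 0.0105, 0],
  [0, 0, 0, 0],
  [0, 0, 0, 0],
])

```text
clock: 58.42
eef_pos: [527.8, -67.2, 195.2]
eef_rot: [-2.103, -2.331, 0.001]
force: [2.1, 5.7, -4.2]
grip_width: 0.106
gripper_force: 29.5
```

```bash
python3 - <<'E'
from h import *
o=st(); h=np.array([692.0,-47.3]); ex=np.array([.9947,.1028])
x=(o["eef_pos"][:2]-h)@ex; z=o["eef_pos"][2]+14.5-115
print(x,z,np.hypot(x,z),"angle from z",np.degrees(np.arcsin(z/190)),"from x",np.degrees(np.arccos(-x/190)))
E
```

```text
t 58.42 pos [527.8 -67.2 195.2] yaw 95.9 j [ 0.54  0.45 -0.68  1.79  0.33  1.01 -0.16] F [ 2.1  5.7 -4.2] g 0.106
-165.35557781490584 94.69965141552223 190.5531188218204 angle from z 29.89547129523665 from x 29.507350585362445
```

>>> jog_arm([
  [0, 0, 0, 0],
  [0, 0, 0, 0],
  [0, 0, 0, 0],
  [0, 0, -0.005, 0],
  [0, 0, -0.015, 0],
  [0, 0, -0.03, 0],
  [0, 0, -0.03, 0],
  [0.02, -0.03, -0.03, 0],
  [0.04, -0.03, 0, 0],
  [0.05, -0.02, 0, 0],
  [0.05, 0, 0, 0],
  [0.05, 0, 0, 0],
], claw=0.36)

```text
clock: 59.92
eef_pos: [427.4, 134.6, 307.8]
eef_rot: [2.104, 2.33, 0.002]
force: [0.9, 0.1, 0.3]
grip_width: 0.356
gripper_force: 0.0
```

>>> jog_arm([
  [0.03, 0, 0, 0],
  [0.03, 0, 0, 0],
  [0, 0, 0, 0],
  [0, 0, 0, 0],
])

```text
clock: 60.42
eef_pos: [421.7, 192.4, 306.8]
eef_rot: [2.105, 2.331, 0.0]
force: [-0.0, 0.3, -0.5]
grip_width: 0.362
gripper_force: 0.0
```

```bash
python3 - <<'E'
from h import *
o=st()
top=imaging.get_image("top");sc=imaging.get_image("scene");cv2.imwrite("pics/topF.png",top);cv2.imwrite("pics/sceneF.png",sc)
h=np.array([692.0,-47.3]); ex=np.array([.9947,.1028]); ey=np.array([-.1028,.9947])
pt=lambda t,s,r=190:np.r_[h-r*np.cos(t)*ex+s*ey,115+r*np.sin(t)]
for n,im in(("top",top),("scene",sc)):
    g=cv2.cvtColor(im,cv2.COLOR_BGR2GRAY).astype(np.float32)
    for d in range(18,45,2):
        P=proj(n,[pt(np.radians(d),s) for s in np.linspace(-38,38,30)]).astype(np.float32)
        print(n,d,cv2.remap(g,P[:,0],P[:,1],1).mean().round(),end="; ")
    print()
E
```

```text
t 60.42 pos [421.7 192.4 306.8] yaw 95.8 j [ 0.18  0.26 -0.85  1.76  0.21  1.21 -0.63] F [-0.   0.3 -0.5] g 0.362
top 18 88.0; top 20 89.0; top 22 89.0; top 24 89.0; top 26 76.0; top 28 62.0; top 30 68.0; top 32 102.0; top 34 120.0; top 36 119.0; top 38 113.0; top 40 115.0; top 42 127.0; top 44 230.0; 
scene 18 136.0; scene 20 129.0; scene 22 128.0; scene 24 129.0; scene 26 127.0; scene 28 80.0; scene 30 38.0; scene 32 123.0; scene 34 157.0; scene 36 207.0; scene 38 200.0; scene 40 200.0; scene 42 198.0; scene 44 197.0;
```

```bash
python3 -c "
from plant import robot
print(robot.close_job())"
```

```text
the job is handed in; nothing more can be done
None
```

The job is handed in at about 60 s of the 208 s allowed. All four refills were pressed to the slot floors of their own bays, and the cover was left standing at about 30 degrees. I did not check the salt shaker in a final picture, but the arm never worked near it. I did not look at every clip either: seating rests on press depth and force, plus a picture of the red refill's front pin under its clip.

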